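Load an LED module under the sprung hold-down of a test jig

TASK

Load the LED module into the blue test jig for a test: bright bevelled nose first, slide it along the bed so that it pushes the sprung brass hold-down arm up and goes in beneath the roller, fully home against the white end stop so that the contact pin is pressed in. Then let go, leaving it flat and straight in the channel with the roller bearing down on it. Feel your way gently, since neither module nor jig may be strained, and leave everything else on the bench undisturbed.

Things in the scene. Friction and masses are not known exactly. Their poses are not given: they have to be found in the camera images.
- module: LED module, a rigid bar 140 long x 40 wide x 25 mm high, about 0.2 kg: black fins on the rear half, bright aluminium front half, upper front edge bevelled (10 mm long, falling 6 mm). Origin: centre of its underside; x points to the nose (end face at x = +70 mm), z up. Grip it across its width about 25 mm from the rear end (x = -45 mm): the rear 50 mm stay clear of the jig's channel.
- jig: Blue LED test jig, fixed to the bench. Base plate 110 mm wide, from x = -150 to +130 mm; its flat top is the bed, at z = 15 mm. Origin: on its underside, on the centre line; x is the direction in which the module is pushed in, z up. From x = -150 to -3 mm the bed is open (load here); then come the channel, the hold-down arm's roller above it, and the end stop.
- channel (a point): Mouth of the jig's channel: on the bed, on the centre line, at jig x = +8 mm; axes as the jig's. The channel runs from here to x = +80 mm between aluminium rails 14 mm high, inner faces 44 mm apart; in front of it the lead-ins flare to about 57 mm apart at x = -3 mm.
- stop_mid (a point): Point fixed on the jig's bed at jig x = +52 mm, axes as the jig's: mid-range of the white end stop (38 mm wide, 21 high), which is clamped anew each time: its front face is anywhere from 20 mm before to 20 mm beyond this point along x, not measured, to be felt or seen. The face is a firm black rubber buffer giving 1 mm per 8 N, 2 mm at most; a brass pin 10 mm above the bed stands 5 mm out of it.
- nose (a point): Middle of the module's nose end face, at module x = +70 mm, 10 mm above its underside, where a brass contact pad is set in; axes as the module's.
- bail (a joint): Angle (rad) of the sprung hold-down arm about its pivot, which lies across the jig at x = +110 mm, 28 mm above the bed. 0: down at rest, roller underside 18 mm above the bed; grows as the roller is lifted (96 mm from the pivot), to 0.5 at most. A module beneath the roller (25 mm high) makes it about 0.073. Pressed down by a spring with about 6 N at the roller.
- roller_axis (a point): Centre of the white roller on the hold-down arm: 20 mm in diameter, 50 mm wide, free to turn, axis across the jig, at jig x = +14 mm and 28 mm above the bed at rest.
- pin (a joint): How far (m) the sprung contact pin is pressed into the end stop: 0 free, 0.005 when flush with the stop's rubber face, which is when the module is fully home. Light spring: about 0.8 N at first, 2 N when flush.
- fin_block: Bystander: black finned heatsink block, 90 x 46 x 30 mm, all black and without a bright nose. Origin: centre of its underside.
- solder_sucker: Bystander: red plastic solder sucker lying down, 22 mm thick, about 170 mm long. Origin: under the middle of its barrel; x along it.
- flux_jar: Bystander: flux jar, 48 mm in diameter, 45 mm high. Origin: centre of its underside.
- solder_reel: Bystander: metal reel, 56 mm in diameter, 40 mm high. Origin: centre of its underside.
- screwdriver: Bystander: screwdriver with an orange handle lying down. Origin: under its middle; x along it.
Mind the look-alikes: they are no part of the job. What is shaped like the module but green or turquoise is not meant.

How it is judged:
By the outcome, as a careful person would: the job done as asked, in the order asked, and still so for the second after the job is handed in, with the robot touching nothing.
It also fails if it takes over 67 s, if anything falls off the work surface, if the arm or the gripper's body presses on something with over 40 N, if the wrist force passes 120 N, or if a joint passes its speed limit or range.

ROBOT

A 6-joint arm with a two-finger parallel gripper is mounted at the origin on the work surface. World frame = base frame: x ahead of the robot, y to its left, z up, the work surface at z = 0. Lengths are in mm, angles in rad, forces in N, time in s.
With the tool pointing down it reaches from about 300 to 875 mm from the base axis. Payload 6.4 kg.
Tool frame: the origin (TCP) lies between the finger pads; the fingertips stand env.tips_ahead ahead of it and the grasp point (between the pads) lies 6 mm ahead of it (env.tips_ahead is the distance from the TCP to the fingertips, in mm); z points along the fingers, y is the line along which they close (so a half turn about z gives the same grasp; the last joint's range is limited). The gripper opens to 88 mm and grips with 3 to 60 N. Pads are 18 mm wide; open, the fingers measure 123 mm over their backs; the gripper's body (75 mm by 187 mm) begins 45 mm behind the grasp point.
Start: joints at [-1.377, 0.181, 1.607, -0, 1.354, -0.206], TCP at [223.827, -529.663, 263.714] pointing down, gripper open.
Joint ranges: [-2.99, 2.99], [-0.89, 2.07], [0.3, 2.58], [-1.14, 4.28], [0, 2.63], [-3.12, 3.12]. Speed limits (rad/s): [2.57, 2.57, 3.01, 3.14, 3.14, 3.14].

INTERFACE

Orientations are given as [roll, pitch, yaw] about the fixed x, y, z axes, in that order (R = Rz(yaw) Ry(pitch) Rx(roll)).
In Python, from workcell import env gives the robot as it stands.
- The arm moves only by the tool arm_command, never from a script. Its argument "series" is a list of rows, each a list of 3 entries, a list of its own where there are three numbers: the shift along the tool's x, y, z in units of 40 mm (1.0 is 40 mm), then the turn, a rotation vector about the tool's x, y, z in units of 8 degrees (1.0 is 8 degrees), then the finger opening in mm, from 0 to 88.1. In form: [[[tx, ty, tz], [ax, ay, az], gripper], ...]. A call has 1 to 5 rows; each row shifts and turns the commanded pose from where the row before left it, along the tool's axes as they then stand; what a row does not reach is not made up. A row lasts 1/10 s, in which the tool goes at most 50 mm and 8.59 degrees, less where a joint would pass 70% of its speed; a pose out of reach is approached as far as the arm can. A call is refused whole if a number of a shift passes 1 or a number of a turn 1, either way. A call with a gripper value outside its range is refused whole. The fingers move at their own pace and stop on an object; "squeeze" is the grip in N (left out, the last holds). Time passes only in rows, so rows that do not move let the fingers close. It gives the time, the measured TCP pose, the force, the opening and the grip force at its end, in the units of the state.
- env.read_state(): the state, without advancing time (a new reading comes with each control period).
- env.read_camera(name): name is "side" or "top" or "wrist"; returns the picture (420x560x3 uint8, red, green, blue); there is no depth.
- env.camera_info(name): a dict with "vertical_fov" (degrees; the focal length in pixels is half the picture's height over the tangent of half this angle, whatever the lens; pixels are square), "cx", "cy" (the principal point, pixels), "dist_coeffs" ([k1, k2, p1, p2, k3] as OpenCV has them; the pictures are not rectified), "rvec" (rotation vector, rad) and "tvec" (3), from world to camera coordinates, as OpenCV has them; the wrist camera has in their place "tool_from_camera" (4x4, takes a point from camera to tool coordinates, whose origin is the TCP and whose axes are the flange's). Camera axes: x right, y down, z forward; pixel columns grow to the right and rows downward; lengths in mm; the calibration is good to about 2 mm. A picture is of the moment at which its call begins: read the wrist's pose just before it. camera_info takes no time and is no camera call.
- env.hand_in(): hands the job in; it is judged then, once.
The state is a dict: "time_s": time; "q": joint angles; "joint_velocities": joint speeds; "joint_efforts": joint torques, N m; "eef_pos": TCP position; "tcp_rot": TCP orientation; "wrist_force": force on the tool from outside, world axes, zero at the start; "moment": the same for the moment, N m; "gripper_width": finger opening in mm; "grasp_force": force on a finger pad.
Only numpy, scipy, OpenCV 4.12 (cv2) and the standard library are available. Lean on these libraries where they do the work, as an engineer would, in place of code of your own. Each camera call takes 0.05 s, during which the arm holds its last target. There are 200 camera calls.

## Working session

There is one attempt and no reset: what is moved stays moved. The work goes in short steps, Python scripts to look and compute and a tool call to move; the robot and the scene stay as the last step left them, time stands still between calls to the robot, and variables do not carry over. Pictures are saved under pics/ and viewed, at most 10 in all, crops included, and the job is handed in when it is done.

Besides the shell and the picture viewer there is one more tool, called after "Call:" by a JSON object that holds its "op" and its "data". arm_command: Moves the arm, as the interface text tells. Its arguments: {"type":"object","properties":{"series":{"type":"array","items":{"type":"array"}},"squeeze":{"type":"number"}},"required":["series"]}

```bash
mkdir -p pics; ls; python3 - <<'E'
from workcell import env
import cv2
print(env.read_state(), env.tips_ahead)
for n in ("top","side"):
    print(n,env.camera_info(n)); cv2.imwrite(f"pics/{n}0.png",cv2.resize(env.read_camera(n)[:,:,::-1],(800,600)))
print(env.camera_info("wrist"))
E
```

```text
pics
{'time_s': 0.0, 'q': array([-1.37730907e+00,  1.81488710e-01,  1.60798894e+00, -1.32426793e-05,
        1.35377515e+00, -2.06279816e-01]), 'joint_velocities': array([-0.00010634, -0.00013006,  0.00051421, -0.00058442,  0.0005021 ,
        0.00190145]), 'joint_efforts': array([-8.79998715e-04, -4.33872378e+01, -3.41849399e+01,  7.01873540e-02,
        3.85488896e-02, -1.11409088e-04]), 'eef_pos': array([ 223.72139772, -529.17204261,  262.84872974]), 'tcp_rot': array([-3.13996505e+00, -3.27379403e-04,  3.99769670e-01]), 'wrist_force': array([-0.29680165, -0.1486003 ,  0.74467137]), 'moment': array([ 0.00850957,  0.02603929, -0.00075714]), 'grasp_force': 0.0, 'gripper_width': 88.08817271066627} 25.0
top {'vertical_fov': 43.19233408804861, 'cx': 277.9202749808393, 'cy': 208.90532827284082, 'dist_coeffs': array([0.06875656, 0.        , 0.        , 0.        , 0.        ]), 'rvec': array([ 2.20556414, -2.15762346,  0.08414779]), 'tvec': array([ -52.35745066,  516.67187337, 1685.67468325])}
side {'vertical_fov': 55.86380817746581, 'cx': 289.44557058897743, 'cy': 204.61839382542416, 'dist_coeffs': array([-0.10091187,  0.        ,  0.        ,  0.        ,  0.        ]), 'rvec': array([ 0.81043723, -2.63024698,  1.03464289]), 'tvec': array([ 393.43113152,  258.73548983, 1072.54765786])}
{'vertical_fov': 60.27793042900445, 'cx': 279.8178751218078, 'cy': 208.4419654149749, 'dist_coeffs': array([-0.05614504,  0.        ,  0.        ,  0.        ,  0.        ]), 'tool_from_camera': array([[-9.55893091e-05, -9.50498712e-01, -3.10728483e-01,
         8.27473971e+01],
       [ 9.99999975e-01, -1.53892264e-04,  1.63116981e-04,
        -3.17600674e-01],
       [-2.02861191e-04, -3.10728459e-01,  9.50498702e-01,
        -1.22302562e+02],
       [ 0.00000000e+00,  0.00000000e+00,  0.00000000e+00,
         1.00000000e+00]])}
```

View pics/top0.png

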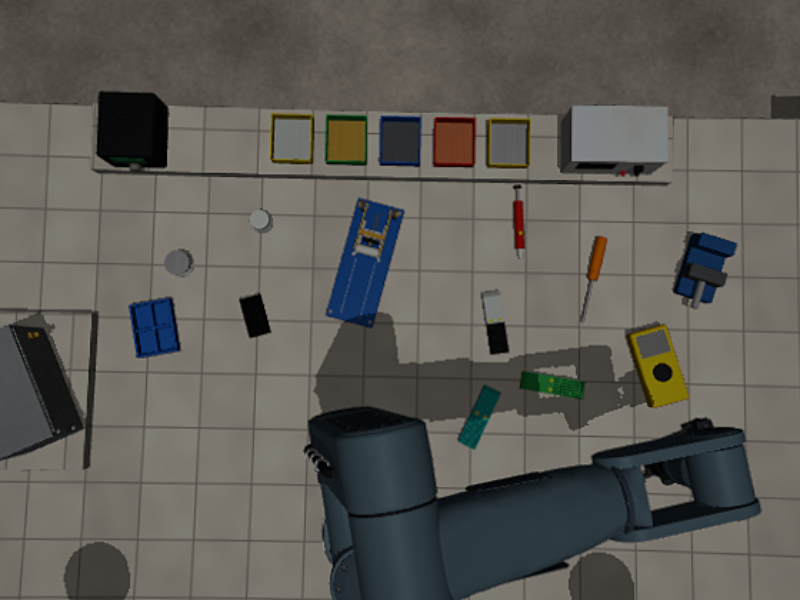

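View pics/side0.png

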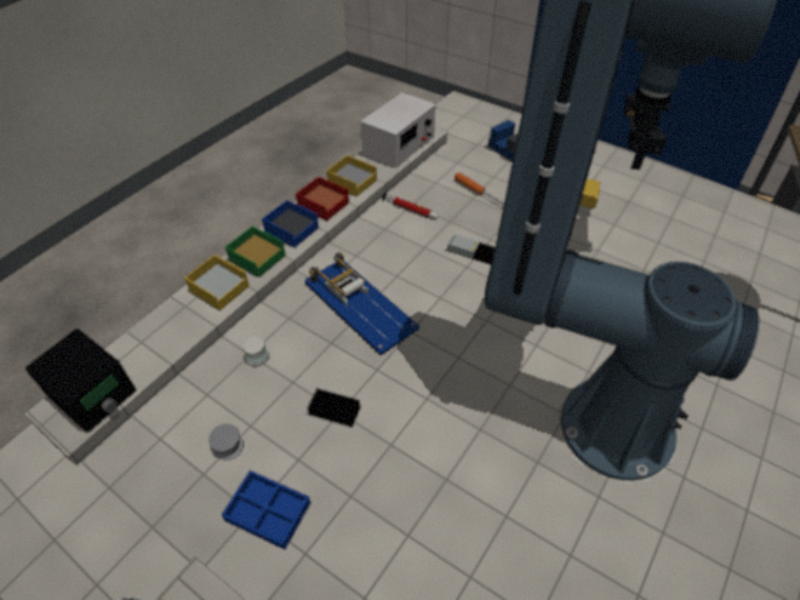

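The top view shows three module-shaped things and the fin block. The candidates are the black and bright-aluminium bar at (495,320), the teal one at (480,416), the green one at (552,385) and the all-black fin block at (254,315). The bar at (495,320) fits the description, since it has black fins at the rear and a bright front pointing up-image. The jig is at (365,262) with its open bed towards the robot. I'll confirm in an enlarged crop.

```bash
cat > h.py <<'E'
import numpy as np, cv2
from scipy.spatial.transform import Rotation as R
from workcell import env
def cam(n, st=None):
    c=env.camera_info(n); f=210/np.tan(np.radians(c["vertical_fov"]/2))
    K=np.array([[f,0,c["cx"]],[0,f,c["cy"]],[0,0,1]]); d=c["dist_coeffs"]
    if n=="wrist":
        T=np.eye(4); T[:3,:3]=R.from_euler("xyz",st["tcp_rot"]).as_matrix(); T[:3,3]=st["eef_pos"]
        M=T@c["tool_from_camera"]; Rw=M[:3,:3]; o=M[:3,3]
    else:
        Rw=cv2.Rodrigues(c["rvec"])[0].T; o=-Rw@c["tvec"]
    return K,d,Rw,o
def ray(C,px):
    K,d,Rw,o=C
    p=cv2.undistortPoints(np.array(px,float).reshape(-1,1,2),K,d).reshape(-1,2)
    return o,np.c_[p,np.ones(len(p))]@Rw.T
def onz(C,px,z):
    o,v=ray(C,px); return o+v*((z-o[2])/v[:,2])[:,None]
def proj(C,P):
    K,d,Rw,o=C
    return cv2.projectPoints(np.array(P,float).reshape(-1,1,3),cv2.Rodrigues(Rw.T)[0],-Rw.T@o,K,d)[0].reshape(-1,2)
def tri(C1,p1,C2,p2):
    A=[];b=[]
    for C,p in((C1,p1),(C2,p2)):
        o,v=ray(C,[p]); v=v[0]/np.linalg.norm(v[0]); Q=np.eye(3)-np.outer(v,v); A.append(Q); b.append(Q@o)
    x=np.linalg.lstsq(np.vstack(A),np.hstack(b),rcond=None)[0]
    return x,[np.linalg.norm(a@x-c) for a,c in zip(A,b)]
E
python3 - <<'E'
from h import *
im=env.read_camera("top")[130:255,220:370,::-1]
cv2.imwrite("pics/top1.png",cv2.resize(im,None,fx=4.8,fy=4.8,interpolation=cv2.INTER_CUBIC))
C=cam("top"); S=cam("side")
s=.7
print(onz(C,np.array([[491,293],[498,352],[494.5,322]])*s,25), onz(C,np.array([[350,320],[381,203]])*s,15))
print(tri(C,(494.5*.7,322*.7),S,(484*.7,252*.7)))
E
```

```text
[[ 534.17542674 -251.46750042   25.        ]
 [ 402.56037414 -268.59226482   25.        ]
 [ 469.26694488 -260.06786656   25.        ]] [[4.67072462e+02 6.38088120e+01 1.50000000e+01]
 [7.35197711e+02 2.88520828e-01 1.50000000e+01]]
(array([ 459.35880937, -266.89130506,    8.89587827]), [np.float64(11.71315531838094), np.float64(11.713155318380556)])
```

View pics/top1.png

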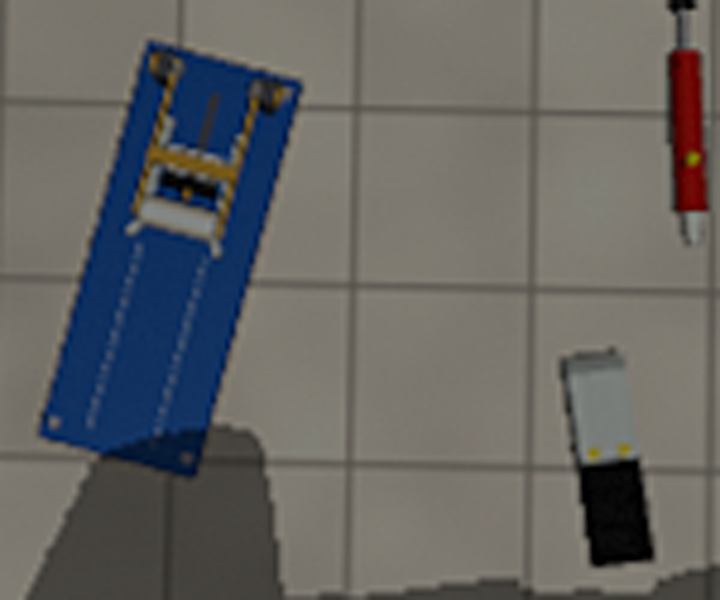

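The crop confirms it: a bright aluminium front (565–632, 350–462) with the bevel band and yellow dots, and a black rear (585–653, 462–566), nose up-image. The jig corners are at (150,40), (302,80), (195,475) and (40,436).

```bash
python3 - <<'E'
from h import *
C=cam("top"); g=lambda p:np.array(p,float)/4.8+[220,130]-.4
J=onz(C,g([[150,40],[302,80],[195,475],[40,436]]),15)
print(J.round(1)); f=(J[0]+J[1])/2; b=(J[2]+J[3])/2; d=f-b; print("jig len",np.linalg.norm(d),np.linalg.norm(J[0]-J[1]),np.linalg.norm(J[2]-J[3]),"yaw",np.arctan2(d[1],d[0]))
u=d/np.linalg.norm(d);print("origin",(f+b)/2+u*10)
M=onz(C,g([[592,566],[653,558]]),25); N=onz(C,g([[572,376],[630,372]]),25)
print(M,N); d=N.mean(0)-M.mean(0); print(np.linalg.norm(d),np.arctan2(d[1],d[0]))
u=d/np.linalg.norm(d);print("mod centre",M.mean(0)+70*u,"grip",M.mean(0)+25*u)
E
```

```text
[[747.7  52.2  15. ]
 [722.6 -51.4  15. ]
 [453.5  14.5  15. ]
 [477.4 119.   15. ]]
jig len 277.8123910356882 106.59697598561452 107.17029866909068 yaw -0.24125797876158997
origin [610.01412192  31.158325    15.        ]
[[ 398.59901476 -250.63366704   25.        ]
 [ 404.82673728 -290.92764944   25.        ]] [[ 524.72139541 -235.81119431   25.        ]
 [ 528.24691218 -274.39265083   25.        ]]
125.75251294078869 0.12500460559218673
mod centre [ 471.16667253 -262.05310703   25.        ] grip [ 426.51780334 -267.66367566   25.        ]
```

Call:
{"op": "arm_command", "data": {"series": [[[0.92,-0.417,0.23],[0,0,0],88],[[0.92,-0.417,0.23],[0,0,0],88],[[0.92,-0.417,0.23],[0,0,0],88],[[0.92,-0.417,0.23],[0,0,0],88],[[0.92,-0.417,0.23],[0,0,0],88]]}}

```text
time_s: 0.65
eef_pos: [361.6, -379.8, 217.2]
tcp_rot: [-3.141, -0.0, 0.399]
wrist_force: [1.0, -0.3, 0.5]
gripper_width: 88.0
grasp_force: 0.0
```

Call:
{"op": "arm_command", "data": {"series": [[[0.92,-0.417,0.23],[0,0,0],88],[[0.92,-0.417,0.23],[0,0,0],88],[[0.92,-0.417,0.23],[0,0,0],88],[[0.92,-0.417,0.23],[0,0,0],88],[[0,0,0],[0,0,0.98],88]]}}

```text
time_s: 1.15
eef_pos: [472.1, -258.2, 179.2]
tcp_rot: [-3.138, 0.001, 0.266]
wrist_force: [-1.3, -0.1, 0.3]
gripper_width: 87.7
grasp_force: 0.0
```

Call:
{"op": "arm_command", "data": {"series": [[[0,0,0],[0,0,0.98],88],[[0,0,0],[0,0,0],88],[[0,0,0],[0,0,0],88],[[0,0,0],[0,0,0],88]]}}

```text
time_s: 1.55
eef_pos: [470.3, -262.7, 180.9]
tcp_rot: [-3.142, 0.0, 0.128]
wrist_force: [0.2, 0.2, -0.2]
gripper_width: 87.9
grasp_force: 0.0
```

```bash
python3 - <<'E'
from h import *
import json
st=env.read_state(); im=env.read_camera("wrist")
print(st["eef_pos"],st["tcp_rot"],st["time_s"],st["wrist_force"])
np.savez("w1.npz",eef_pos=st["eef_pos"],tcp_rot=st["tcp_rot"])
cv2.imwrite("pics/w1.png",cv2.resize(im[:,:,::-1],(800,600),interpolation=cv2.INTER_CUBIC))
E
```

```text
[ 470.28371187 -262.69613034  180.89212634] [-3.14152572e+00  6.03529104e-05  1.28246931e-01] 1.55 [ 0.24776146  0.16176157 -0.15235958]
```

View pics/w1.png

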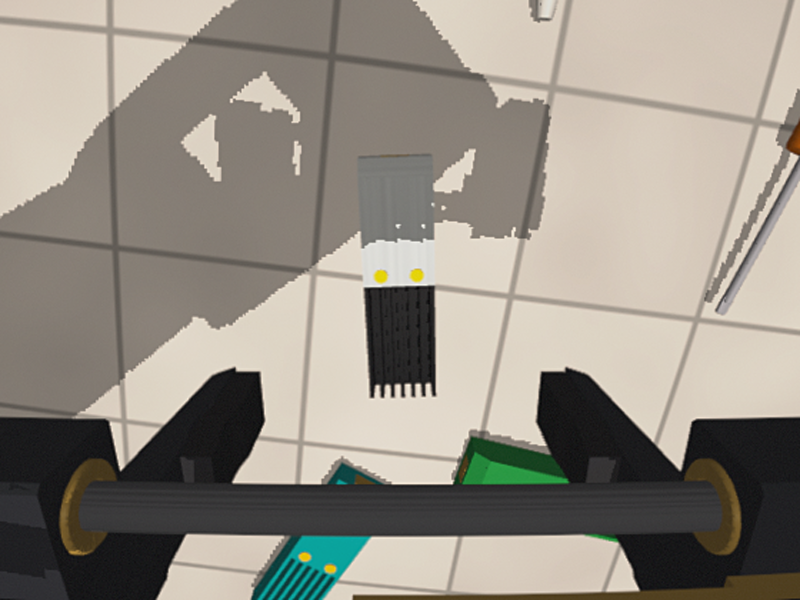

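The wrist view shows the module at (358–436, 155–397) with its nose up-image. The dark/bright boundary is at (364,287)–(434,287) and the rear top corners are at (370,397) and (436,397).

```bash
python3 - <<'E'
from h import *
w=cam("wrist",np.load("w1.npz")); C=cam("top"); g=lambda p:np.array(p,float)/4.8+[220,130]-.4
print(tri(w,np.array([364,287])*.7,C,g([581,466])),tri(w,np.array([434,287])*.7,C,g([638,459])))
print(tri(w,np.array([436,397])*.7,C,g([653,558])))
P=onz(w,np.array([[370,397],[436,397],[364,287],[434,287],[359,175],[433,175],[358,156],[432,154]])*.7-.2,25)
print(P.round(1))
for a,b in((0,4),(1,5)):
    d=P[b]-P[a]; print(np.linalg.norm(d),np.arctan2(d[1],d[0]))
print(np.linalg.norm(P[2]-P[3]),((P[2]+P[3])/2),((P[0]+P[1])/2),(P[4]+P[5])/2)
E
```

```text
(array([ 464.97754111, -242.46421094,   23.23848556]), [np.float64(0.3266450411071725), np.float64(0.32664504110742537)]) (array([ 470.31901661, -281.00391891,   23.50924482]), [np.float64(0.44861915309515676), np.float64(0.4486191530948783)])
(array([ 404.77625577, -291.14749463,   30.05311797]), [np.float64(0.9484600669699128), np.float64(0.9484600669696974)])
[[ 397.  -253.    25. ]
 [ 402.2 -292.7   25. ]
 [ 465.8 -242.    25. ]
 [ 470.8 -281.1   25. ]
 [ 526.8 -232.8   25. ]
 [ 531.8 -271.5   25. ]
 [ 536.5 -231.3   25. ]
 [ 542.4 -269.4   25. ]]
131.36071199367817 0.15437003574529826
131.38513698491556 0.16170960063339404
39.385455212362906 [ 468.32423591 -261.57717506   25.        ] [ 399.59806946 -272.83260173   25.        ] [ 529.33290177 -252.15686367   25.        ]
```

Call:
{"op": "arm_command", "data": {"series": [[[-0.6,-0.016,0.3],[0,0,-0.215],88],[[-0.565,-0.017,0.5],[0,0,0],88],[[0,0,0.8],[0,0,0],88],[[0,0,0.8],[0,0,0],88],[[0,0,0.6],[0,0,0],88]]}}

```text
time_s: 2.1
eef_pos: [423.3, -267.7, 59.5]
tcp_rot: [-3.141, 0.0, 0.157]
wrist_force: [-0.4, 0.6, -0.3]
gripper_width: 88.1
grasp_force: 0.0
```

Call:
{"op": "arm_command", "data": {"series": [[[0,0,0.4],[0,0,0],88],[[0,0,0.2],[0,0,0],88],[[0,0,0],[0,0,0],88],[[0,0,0],[0,0,0],88]]}}

```text
time_s: 2.5
eef_pos: [424.5, -268.2, 37.6]
tcp_rot: [3.141, -0.001, 0.156]
wrist_force: [0.0, 1.1, -0.2]
gripper_width: 88.0
grasp_force: 0.0
```

Call:
{"op": "arm_command", "data": {"series": [[[0,0,0.215],[0,0,0],60],[[0,0,0],[0,0,0],50],[[0,0,0],[0,0,0],44],[[0,0,0],[0,0,0],42],[[0,0,0],[0,0,0],40]], "squeeze": 10}}

```text
time_s: 3.0
eef_pos: [424.3, -267.8, 28.5]
tcp_rot: [3.141, -0.0, 0.156]
wrist_force: [-0.4, -0.2, 0.3]
gripper_width: 50.2
grasp_force: 0.0
```

Call:
{"op": "arm_command", "data": {"series": [[[0,0,0],[0,0,0],36],[[0,0,0],[0,0,0],36],[[0,0,0],[0,0,0],36],[[0,0,0],[0,0,0],36],[[0,0,0],[0,0,0],36]], "squeeze": 25}}

```text
time_s: 3.5
eef_pos: [424.3, -267.9, 28.5]
tcp_rot: [3.141, -0.0, 0.156]
wrist_force: [-0.5, -0.3, 2.3]
gripper_width: 39.8
grasp_force: 25.0
```

Call:
{"op": "arm_command", "data": {"series": [[[0,0,-0.3],[0,0,0],36],[[0,0,-0.6],[0,0,0],36],[[0,0,-0.7],[0,0,0],36],[[0,0,-0.4],[0,0,0],36],[[0.2,-0.3,-0.1],[0,0,0],36]]}}

```text
time_s: 4.0
eef_pos: [431.1, -256.1, 114.9]
tcp_rot: [3.138, -0.002, 0.154]
wrist_force: [0.2, -0.1, -1.9]
gripper_width: 39.8
grasp_force: 25.0
```

Call:
{"op": "arm_command", "data": {"series": [[[0.426,-0.617,-0.25],[0,0,0],36],[[0.426,-0.617,-0.25],[0,0,0],36],[[0.426,-0.617,-0.25],[0,0,0],36],[[0.426,-0.617,-0.25],[0,0,0],36],[[0.426,-0.617,-0.25],[0,0,0],36]]}}

```text
time_s: 4.5
eef_pos: [494.8, -116.8, 161.8]
tcp_rot: [-3.14, 0.002, 0.156]
wrist_force: [1.0, 1.0, -3.0]
gripper_width: 40.0
grasp_force: 25.0
```

Call:
{"op": "arm_command", "data": {"series": [[[0.426,-0.617,-0.25],[0,0,0],36],[[0.426,-0.617,-0.25],[0,0,0],36],[[0.22,-0.311,-0.15],[0,0,0.3],36],[[0,0,0],[0,0,0.7],36],[[0,0,0],[0,0,0.7],36]]}}

```text
time_s: 5.0
eef_pos: [527.3, -49.6, 187.5]
tcp_rot: [-3.141, 0.002, -0.083]
wrist_force: [-0.1, 0.4, -2.7]
gripper_width: 39.5
grasp_force: 25.0
```

Call:
{"op": "arm_command", "data": {"series": [[[0,0,0],[0,0,0.7],36],[[0,0,0],[0,0,0.44],36],[[0,0,0],[0,0,0],36],[[0,0,0],[0,0,0],36],[[0,0,0],[0,0,0],36]]}}

```text
time_s: 5.5
eef_pos: [527.6, -51.2, 187.9]
tcp_rot: [-3.141, 0.001, -0.239]
wrist_force: [0.5, -0.9, -2.6]
gripper_width: 40.2
grasp_force: 25.0
```

```bash
python3 - <<'E'
from h import *
st=env.read_state(); im=env.read_camera("wrist")
print(st["eef_pos"],st["tcp_rot"],st["time_s"],st["wrist_force"],st["gripper_width"])
np.savez("w2.npz",eef_pos=st["eef_pos"],tcp_rot=st["tcp_rot"])
cv2.imwrite("pics/w2.png",cv2.resize(im[:,:,::-1],(800,600),interpolation=cv2.INTER_CUBIC))
E
```

```text
[527.58957869 -51.24716031 187.92785422] [-3.14140907e+00  8.81424404e-04 -2.38869482e-01] 5.5 [ 0.4993721  -0.85486899 -2.5616574 ] 40.19243447985082
```

View pics/w2.png

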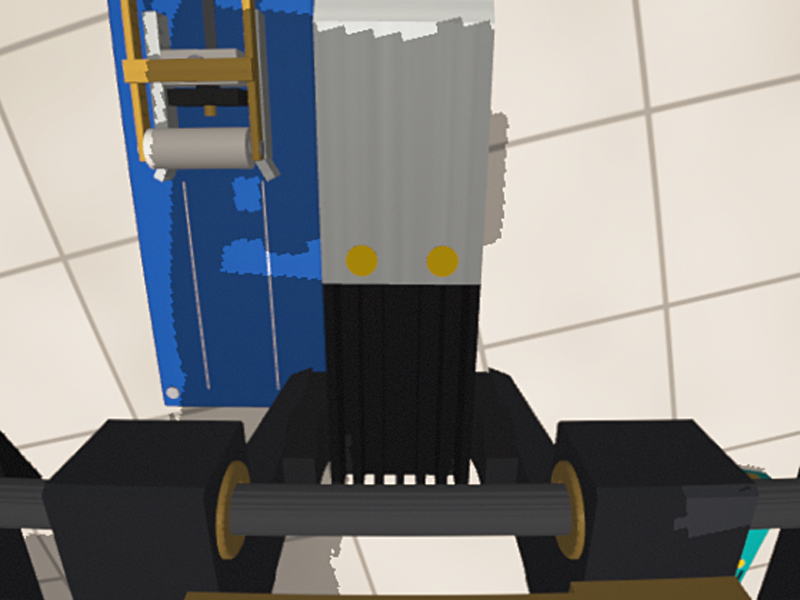

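The wrist view shows the held module in the centre and the jig to its left. The bed guide lines run (185,183)→(208,388) and (263,183)→(278,388). The roller is at (147–257,148), the black stop face at (166–248,105), the pin at (210,111), and the rear-left base corner at (165,405).

```bash
python3 - <<'E'
from h import *
w=cam("wrist",np.load("w2.npz")); s=.7
L=onz(w,np.array([[185,183],[208,388],[263,183],[278,388]])*s-.2,15)
print(L.round(1)); d1=L[0]-L[1]; d2=L[2]-L[3]; print("yaws",np.arctan2(d1[1],d1[0]),np.arctan2(d2[1],d2[0]))
E_=onz(w,np.array([[110,20],[165,405],[278,405]])*s-.2,15); d=E_[0]-E_[1]; print("edge",E_.round(1),np.arctan2(d[1],d[0]))
C=cam("top"); print("corner tri",tri(w,np.array([165,405])*s-.2,C,np.array([40,436])/4.8+[219.6,129.6]))
yaw=np.mean([np.arctan2(d1[1],d1[0]),np.arctan2(d2[1],d2[0]),np.arctan2(d[1],d[0])])
u=np.array([np.cos(yaw),np.sin(yaw)]); n=np.array([-u[1],u[0]])
pts={"mid":(L.mean(0)),"rearL":E_[1],"rear":E_[2]}
for k,(p,z) in {"rollL":((147,148),43),"rollR":((256,148),43),"stopL":((166,105),36),"stopR":((248,105),36),"pin":((210,115),25),"leadL":((160,180),29),"leadR":((270,180),29)}.items(): pts[k]=onz(w,[np.array(p)*s-.2],z)[0]
for k,p in pts.items(): print(k,p.round(1),"u,n from 610,31:",((p[:2]-[610,31])@u).round(1),((p[:2]-[610,31])@n).round(1))
print(yaw)
# held module yaw in tool
m=onz(w,np.array([[315,60],[323,284],[493,60],[479,284],[315,22],[494,22],[330,470],[468,470]])*s-.2,st if False else 187.9-28.5+25)
st=np.load("w2.npz"); T=R.from_euler("xyz",st["tcp_rot"]).as_matrix()
print(((m-st["eef_pos"])@T).round(1))
E
```

```text
[[609.4  55.8  15. ]
 [483.9  88.2  15. ]
 [598.5  12.4  15. ]
 [473.4  43.9  15. ]]
yaws -0.25258367155454514 -0.246278392544035
edge [[700.   65.6  15. ]
 [478.6 120.6  15. ]
 [461.6  47.8  15. ]] -0.2433798528264404
corner tri (array([478.1042512 , 119.62469782,  15.38370642]), [np.float64(1.0218507298420012), np.float64(1.0218507298415689)])
mid [541.3  50.1  15. ] u,n from 610,31: -71.3 1.7
rearL [478.6 120.6  15. ] u,n from 610,31: -149.3 54.7
rear [461.6  47.8  15. ] u,n from 610,31: -147.9 -20.1
rollL [630.6  56.8  43. ] u,n from 610,31: 13.7 30.0
rollR [616.8   2.7  43. ] u,n from 610,31: 13.5 -25.7
stopL [648.6  42.7  36. ] u,n from 610,31: 34.6 20.8
stopR [638.   2.  36.] u,n from 610,31: 34.3 -21.2
pin [639.5  26.1  25. ] u,n from 610,31: 29.8 2.5
leadL [614.3  62.6  29. ] u,n from 610,31: -3.6 31.7
leadR [599.5   4.4  29. ] u,n from 610,31: -3.6 -28.4
-0.24741397230834017
[[ 97.5 -20.4   3.4]
 [ 44.9 -20.9   3.5]
 [ 97.5  19.6   3.4]
 [ 44.9  18.8   3.5]
 [105.4 -20.1   3.4]
 [105.4  19.5   3.4]
 [-11.4 -21.6   3.5]
 [-11.4  18.4   3.5]]
```

Call:
{"op": "arm_command", "data": {"series": [[[-0.348,-0.506,0.2],[0,0,0],36],[[-0.348,-0.506,0.3],[0,0,0],36],[[-0.348,-0.506,0.3],[0,0,0.02],36],[[-0.348,-0.506,0.3],[0,0,0],36],[[-0.348,-0.506,0.3],[0,0,0],36]]}}

```text
time_s: 6.05
eef_pos: [484.2, 64.0, 132.0]
tcp_rot: [-3.141, -0.0, -0.243]
wrist_force: [0.5, 0.1, -2.1]
gripper_width: 39.8
grasp_force: 25.0
```

Call:
{"op": "arm_command", "data": {"series": [[[0,0,0.4],[0,0,0],36],[[0,0,0.4],[0,0,0],36],[[0,0,0.4],[0,0,0],36],[[0,0,0],[0,0,0],36],[[0,0,0],[0,0,0],36]]}}

```text
time_s: 6.55
eef_pos: [484.5, 63.2, 84.4]
tcp_rot: [3.142, 0.001, -0.243]
wrist_force: [1.0, -0.9, -1.6]
gripper_width: 39.6
grasp_force: 25.0
```

```bash
python3 - <<'E'
from h import *
st=env.read_state(); im=env.read_camera("wrist")
print(st["eef_pos"],st["tcp_rot"],st["time_s"],st["wrist_force"],st["gripper_width"])
np.savez("w3.npz",eef_pos=st["eef_pos"],tcp_rot=st["tcp_rot"])
cv2.imwrite("pics/w3.png",cv2.resize(im[:,:,::-1],(800,600),interpolation=cv2.INTER_CUBIC))
E
```

```text
[484.47116377  63.18416179  84.42453788] [ 3.14155094e+00  6.13279978e-04 -2.42951319e-01] 6.55 [ 1.00187643 -0.86436346 -1.61827127] 39.598523053819356
```

View pics/w3.png

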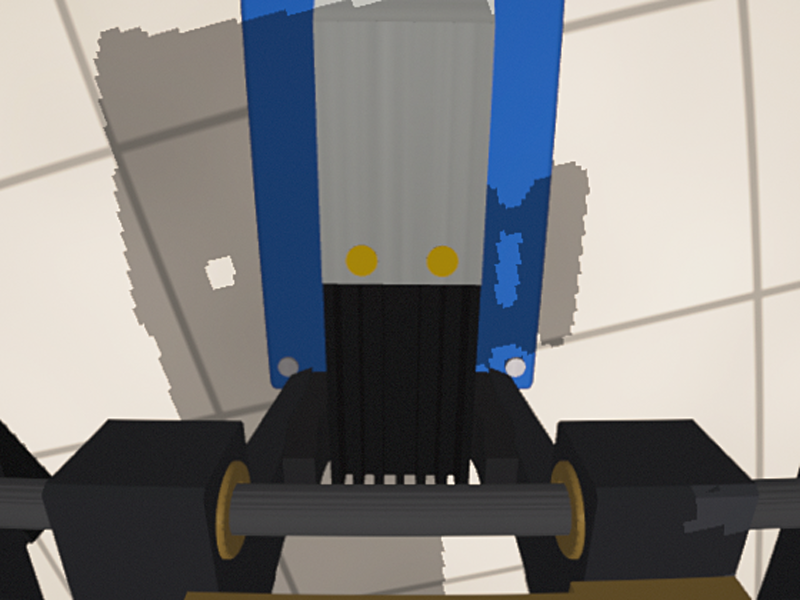

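The view shows the module over the bed, with the base edges at (242,10)–(270,385) on the left and (563,10)–(532,385) on the right. The module edges lie symmetrically between them. I'll quantify this.

```bash
python3 - <<'E'
from h import *
st=np.load("w3.npz"); w=cam("wrist",st); T=R.from_euler("xyz",st["tcp_rot"]).as_matrix()
f=lambda p,z:((onz(w,np.array(p)*.7-.2,z)-st["eef_pos"])@T)[:,:2]
a=f([[242,10],[563,10],[269,375],[533,375]],15); m=f([[315,22],[494,22],[323,284],[479,284]],84.4-28.5+25)
print(a.round(1),m.round(1)); 
for q in(a,m):
    c0=(q[0]+q[1])/2; c1=(q[2]+q[3])/2; print(c0,c1,(c0-c1)[1]/(c0-c1)[0])
E
```

```text
[[121.7 -54.6]
 [121.7  53.6]
 [-13.9 -55.4]
 [-13.9  53.5]] [[105.4 -20.1]
 [105.4  19.5]
 [ 44.9 -20.9]
 [ 44.9  18.8]]
[121.6649646   -0.48323903] [-13.85991193  -0.93356089] 0.0033227985900891434
[105.42358585  -0.30603093] [44.85270293 -1.05755023] 0.012407270034092598
```

Call:
{"op": "arm_command", "data": {"series": [[[0,0,0.3],[0,0,-0.036],36],[[0,0,0.3],[0,0,0],36],[[0,0,0.2],[0,0,0],36],[[0,0,0.1],[0,0,0],36],[[0,0,0],[0,0,0],36]]}}

```text
time_s: 7.1
eef_pos: [483.9, 63.2, 47.4]
tcp_rot: [3.141, 0.002, -0.238]
wrist_force: [0.6, -0.4, -1.9]
gripper_width: 39.9
grasp_force: 25.0
```

Call:
{"op": "arm_command", "data": {"series": [[[0,0,0.025],[0,0,0],36],[[0,0,0.025],[0,0,0],36],[[0,0,0.025],[0,0,0],36],[[0,0,0],[0,0,0],36]]}}

```text
time_s: 7.5
eef_pos: [484.6, 63.2, 45.4]
tcp_rot: [-3.142, -0.0, -0.238]
wrist_force: [0.5, 0.2, -1.4]
gripper_width: 40.0
grasp_force: 25.0
```

Call:
{"op": "arm_command", "data": {"series": [[[0,0,0.015],[0,0,0],36],[[0,0,0.01],[0,0,0],36],[[0,0,0],[0,0,0],36],[[0,0,0],[0,0,0],36]]}}

```text
time_s: 7.9
eef_pos: [484.5, 63.2, 44.3]
tcp_rot: [-3.142, 0.0, -0.238]
wrist_force: [0.8, -0.1, -2.2]
gripper_width: 39.7
grasp_force: 25.0
```

Call:
{"op": "arm_command", "data": {"series": [[[0,0,0.015],[0,0,0],36],[[0,0,0],[0,0,0],36],[[0,0,0],[0,0,0],36]]}}

```text
time_s: 8.2
eef_pos: [484.6, 63.2, 43.7]
tcp_rot: [-3.142, -0.0, -0.238]
wrist_force: [1.0, 0.5, -2.1]
gripper_width: 39.6
grasp_force: 25.0
```

Call:
{"op": "arm_command", "data": {"series": [[[0,0,0.012],[0,0,0],36],[[0,0,0],[0,0,0],36],[[0,0,0],[0,0,0],36]]}}

```text
time_s: 8.5
eef_pos: [484.6, 63.2, 43.5]
tcp_rot: [3.142, -0.0, -0.238]
wrist_force: [-2.0, 0.4, 3.3]
gripper_width: 39.6
grasp_force: 25.0
```

Call:
{"op": "arm_command", "data": {"series": [[[0,0,0.012],[0,0,0],36],[[0,0,0],[0,0,0],36],[[0,0,0],[0,0,0],36]]}}

```text
time_s: 8.8
eef_pos: [484.6, 63.2, 43.5]
tcp_rot: [3.141, -0.0, -0.238]
wrist_force: [-4.8, 0.1, 10.0]
gripper_width: 40.1
grasp_force: 25.0
```

Call:
{"op": "arm_command", "data": {"series": [[[0,0,-0.012],[0,0,0],36],[[0.1,0,0],[0,0,0],36],[[0.1,0,0],[0,0,0],36],[[0.1,0,0],[0,0,0],36],[[0,0,0],[0,0,0],36]]}}

```text
time_s: 9.3
eef_pos: [496.8, 60.3, 43.5]
tcp_rot: [-3.141, -0.001, -0.238]
wrist_force: [-0.6, 0.7, 2.8]
gripper_width: 40.0
grasp_force: 25.0
```

Call:
{"op": "arm_command", "data": {"series": [[[0.05,0,0],[0,0,0],36],[[0.05,0,0],[0,0,0],36],[[0.05,0,0],[0,0,0],36],[[0.05,0,0],[0,0,0],36],[[0,0,0],[0,0,0],36]]}}

```text
time_s: 9.8
eef_pos: [503.8, 58.6, 43.5]
tcp_rot: [-3.142, 0.001, -0.238]
wrist_force: [-4.0, 1.9, 6.7]
gripper_width: 39.7
grasp_force: 25.0
```

Call:
{"op": "arm_command", "data": {"series": [[[0.04,0,0],[0,0,0],36],[[0.04,0,0],[0,0,0],36],[[0.04,0,0],[0,0,0],36],[[0.04,0,0],[0,0,0],36],[[0,0,0],[0,0,0],36]]}}

```text
time_s: 10.3
eef_pos: [507.5, 57.8, 43.4]
tcp_rot: [3.141, 0.007, -0.238]
wrist_force: [-13.5, 2.6, 18.9]
gripper_width: 39.8
grasp_force: 25.0
```

Call:
{"op": "arm_command", "data": {"series": [[[0.04,0,0],[0,0,0],36],[[0.04,0,0],[0,0,0],36],[[0.04,0,0],[0,0,0],36],[[0.04,0,0],[0,0,0],36],[[0,0,0],[0,0,0],36]]}}

```text
time_s: 10.8
eef_pos: [511.8, 56.6, 43.1]
tcp_rot: [3.141, 0.011, -0.238]
wrist_force: [-20.1, 3.5, 23.5]
gripper_width: 40.0
grasp_force: 25.0
```

Call:
{"op": "arm_command", "data": {"series": [[[0,0,-0.015],[0,0.03,0],36],[[0,0,-0.015],[0,0.03,0],36],[[0,0,0],[0,0,0],36],[[0,0,0],[0,0,0],36]]}}

```text
time_s: 11.2
eef_pos: [512.6, 56.3, 43.2]
tcp_rot: [3.141, 0.0, -0.238]
wrist_force: [-10.1, 1.2, 7.6]
gripper_width: 39.9
grasp_force: 25.0
```

```bash
python3 - <<'E'
from h import *
st=env.read_state(); print(st["moment"],st["wrist_force"])
a=env.read_camera("top")[130:230,220:300,::-1]; b=env.read_camera("side")[165:255,205:305,::-1]
f=lambda i:cv2.resize(i,(400,int(i.shape[0]*400/i.shape[1])),interpolation=cv2.INTER_CUBIC)
a,b=f(a),f(b); o=np.zeros((max(len(a),len(b)),800,3),np.uint8); o[:len(a),:400]=a; o[:len(b),400:]=b
cv2.imwrite("pics/mid.png",o); print(o.shape)
E
```

```text
[ 0.45298341  1.89548034 -0.16298657] [-10.07240935   1.15931583   7.64245707]
(500, 800, 3)
```

View pics/mid.png

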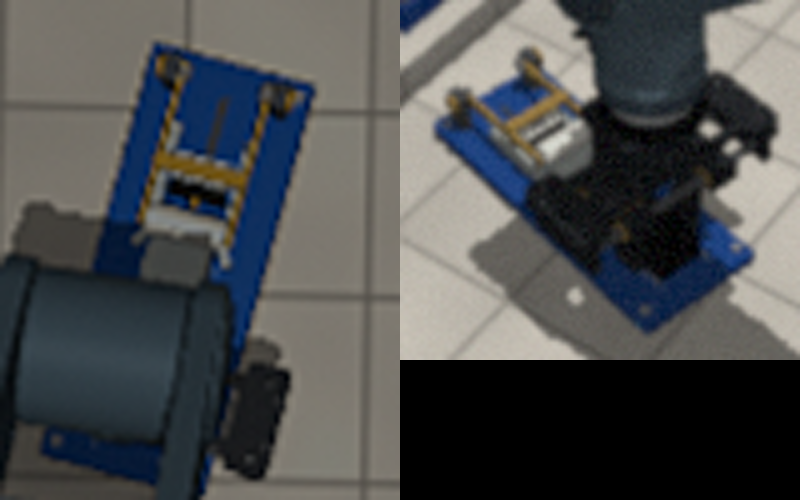

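The picture shows the nose entering beneath the roller (top crop, roller at about (185,222)), with the module straight between the rails. Easing the tool off dropped the forces, so I'll continue gently.

Call:
{"op": "arm_command", "data": {"series": [[[0.03,0,-0.004],[0,0.008,0],36],[[0.03,0,-0.004],[0,0.008,0],36],[[0.03,0,0],[0,0,0],36],[[0.03,0,0],[0,0,0],36],[[0,0,0],[0,0,0],36]]}}

```text
time_s: 11.8
eef_pos: [517.0, 55.2, 43.1]
tcp_rot: [3.141, -0.001, -0.238]
wrist_force: [-10.5, 2.2, 4.9]
gripper_width: 39.5
grasp_force: 25.0
```

Call:
{"op": "arm_command", "data": {"series": [[[0.03,0,0],[0,0,0],36],[[0.03,0,0],[0,0,0],36],[[0.03,0,0],[0,0,0],36],[[0.03,0,0],[0,0,0],36],[[0,0,0],[0,0,0],36]]}}

```text
time_s: 12.3
eef_pos: [524.3, 53.3, 43.7]
tcp_rot: [3.141, -0.008, -0.238]
wrist_force: [-3.1, -0.6, -4.1]
gripper_width: 39.7
grasp_force: 25.0
```

Call:
{"op": "arm_command", "data": {"series": [[[0,0,0.01],[0,-0.06,0],36],[[0.02,0,0],[0,0,0],36],[[0.02,0,0],[0,0,0],36],[[0.02,0,0],[0,0,0],36],[[0,0,0],[0,0,0],36]]}}

```text
time_s: 12.8
eef_pos: [528.0, 52.5, 44.3]
tcp_rot: [3.142, -0.002, -0.238]
wrist_force: [-4.0, -0.1, -3.7]
gripper_width: 39.9
grasp_force: 25.0
```

Call:
{"op": "arm_command", "data": {"series": [[[0.015,0,0],[0,0,0],36],[[0.015,0,0],[0,0,0],36],[[0,0,0],[0,0,0],36],[[0,0,0],[0,0,0],36]]}}

```text
time_s: 13.2
eef_pos: [529.1, 52.3, 44.4]
tcp_rot: [3.141, -0.002, -0.238]
wrist_force: [-4.9, -1.6, -4.4]
gripper_width: 39.5
grasp_force: 25.0
```

Call:
{"op": "arm_command", "data": {"series": [[[0.015,0,0],[0,0,0],36],[[0.015,0,0],[0,0,0],36],[[0,0,0],[0,0,0],36],[[0,0,0],[0,0,0],36]]}}

```text
time_s: 13.6
eef_pos: [530.4, 52.0, 44.4]
tcp_rot: [3.142, -0.002, -0.238]
wrist_force: [-4.6, -0.8, -5.0]
gripper_width: 40.0
grasp_force: 25.0
```

Call:
{"op": "arm_command", "data": {"series": [[[0,0,0.012],[0,0,0],36],[[0,0,0.012],[0,0,0],36],[[0,0,0],[0,0,0],36],[[0,0,0],[0,0,0],36]]}}

```text
time_s: 14.0
eef_pos: [530.5, 52.0, 43.7]
tcp_rot: [3.142, -0.003, -0.238]
wrist_force: [-6.1, -1.1, -2.1]
gripper_width: 39.7
grasp_force: 25.0
```

Call:
{"op": "arm_command", "data": {"series": [[[0.015,0,0],[0,0,0],36],[[0.015,0,0],[0,0,0],36],[[0,0,0],[0,0,0],36],[[0,0,0],[0,0,0],36]]}}

```text
time_s: 14.4
eef_pos: [531.6, 51.8, 43.6]
tcp_rot: [3.142, -0.002, -0.238]
wrist_force: [-6.4, -1.5, -2.3]
gripper_width: 39.7
grasp_force: 25.0
```

Call:
{"op": "arm_command", "data": {"series": [[[0.015,0,0],[0,0,0],36],[[0,0,0],[0,0,0],36],[[0,0,0],[0,0,0],36]]}}

```text
time_s: 14.7
eef_pos: [532.0, 51.6, 43.6]
tcp_rot: [3.141, -0.002, -0.238]
wrist_force: [-6.8, -1.2, -2.9]
gripper_width: 39.3
grasp_force: 25.0
```

Call:
{"op": "arm_command", "data": {"series": [[[0.015,0,0],[0,0,0],36],[[0,0,0],[0,0,0],36],[[0,0,0],[0,0,0],36]]}}

```text
time_s: 15.0
eef_pos: [532.5, 51.5, 43.6]
tcp_rot: [3.141, -0.002, -0.238]
wrist_force: [-5.3, -1.3, -1.1]
gripper_width: 39.9
grasp_force: 25.0
```

Call:
{"op": "arm_command", "data": {"series": [[[0.015,0,0],[0,0,0],36],[[0,0,0],[0,0,0],36],[[0,0,0],[0,0,0],36]]}}

```text
time_s: 15.3
eef_pos: [532.9, 51.4, 43.5]
tcp_rot: [3.141, -0.001, -0.238]
wrist_force: [-6.1, -1.7, -2.3]
gripper_width: 40.2
grasp_force: 25.0
```

Call:
{"op": "arm_command", "data": {"series": [[[0.015,0.01,0],[0,0,0],36],[[0,0,0],[0,0,0],36],[[0,0,0],[0,0,0],36]]}}

```text
time_s: 15.6
eef_pos: [532.9, 51.2, 43.4]
tcp_rot: [-3.142, -0.0, -0.238]
wrist_force: [-8.9, -0.1, -1.1]
gripper_width: 39.9
grasp_force: 25.0
```

Call:
{"op": "arm_command", "data": {"series": [[[0.015,0,0],[0,0,0],36],[[0,0,0],[0,0,0],36],[[0,0,0],[0,0,0],36]]}}

```text
time_s: 15.9
eef_pos: [533.0, 51.2, 43.3]
tcp_rot: [3.142, 0.001, -0.238]
wrist_force: [-10.1, 0.6, -0.5]
gripper_width: 39.9
grasp_force: 25.0
```

Call:
{"op": "arm_command", "data": {"series": [[[0.015,0,0],[0,0,0],36],[[0,0,0],[0,0,0],36],[[0,0,0],[0,0,0],36]]}}

```text
time_s: 16.2
eef_pos: [533.1, 51.2, 43.2]
tcp_rot: [3.141, 0.002, -0.238]
wrist_force: [-11.4, 0.6, 2.0]
gripper_width: 39.7
grasp_force: 25.0
```

Call:
{"op": "arm_command", "data": {"series": [[[0.01,0,0],[0,0,0],36],[[0,0,0],[0,0,0],36],[[0,0,0],[0,0,0],40],[[0,0,0],[0,0,0],42],[[0,0,0],[0,0,0],44]]}}

```text
time_s: 16.7
eef_pos: [537.9, 50.3, 45.0]
tcp_rot: [-3.141, -0.008, -0.238]
wrist_force: [-0.3, -0.2, -0.8]
gripper_width: 43.8
grasp_force: 0.0
```

Call:
{"op": "arm_command", "data": {"series": [[[0,0,0],[0,0,0],50],[[0,0,0],[0,0,0],60],[[0,0,0],[0,0,0],65],[[0,0,0],[0,0,0],65],[[0,0,0],[0,0,0],65]]}}

```text
time_s: 17.2
eef_pos: [535.4, 50.4, 43.5]
tcp_rot: [-3.142, -0.002, -0.238]
wrist_force: [-0.5, -0.6, 0.6]
gripper_width: 65.1
grasp_force: 0.0
```

```bash
python3 - <<'E'
from h import *
st=env.read_state(); im=env.read_camera("wrist")
print(st["eef_pos"],st["tcp_rot"],st["time_s"],st["wrist_force"],st["gripper_width"])
np.savez("w4.npz",eef_pos=st["eef_pos"],tcp_rot=st["tcp_rot"])
cv2.imwrite("pics/w4.png",cv2.resize(im[:,:,::-1],(800,600),interpolation=cv2.INTER_CUBIC))
E
```

```text
[535.42447228  50.41106442  43.52830147] [-3.14155474e+00 -2.36474049e-03 -2.38194720e-01] 17.2 [-0.48740771 -0.58331241  0.63099953] 65.11872841087558
```

View pics/w4.png

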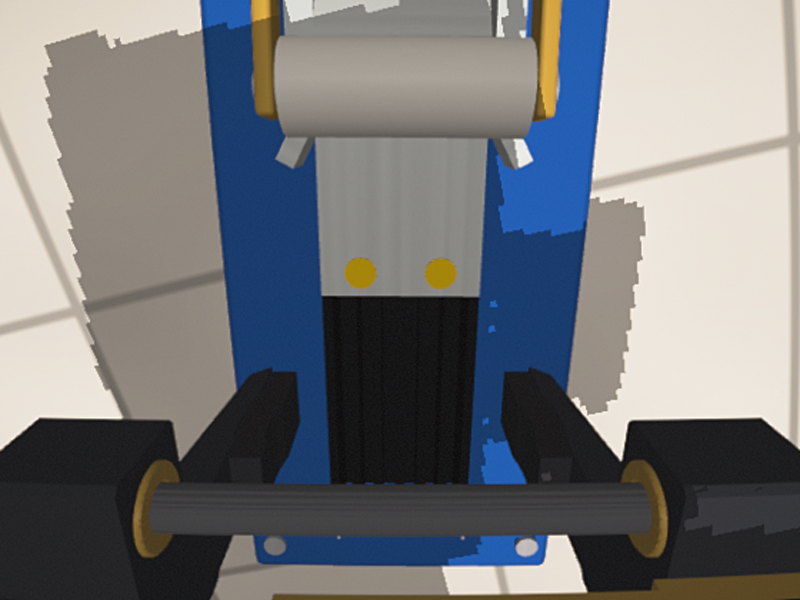

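The view shows the module straight in the channel beneath the roller (275–537, 37–137), fingers clear of it. I'll retreat upward and then check the nose against the stop from above.

Call:
{"op": "arm_command", "data": {"series": [[[0,0,-0.3],[0,0,0],65],[[0,0,-0.6],[0,0,0],65],[[0,0,-0.9],[0,0,0],65],[[0,0,-0.9],[0,0,0],65],[[0.4,0,-0.8],[0,0,0],65]]}}

```text
time_s: 17.75
eef_pos: [549.6, 47.2, 185.9]
tcp_rot: [-3.141, -0.002, -0.238]
wrist_force: [0.0, -0.2, -0.2]
gripper_width: 64.9
grasp_force: 0.0
```

Call:
{"op": "arm_command", "data": {"series": [[[0.8,0,0],[0,0,0],65],[[0.6,0,0],[0,0,0],65],[[0,0,0],[0,0,0],65],[[0,0,0],[0,0,0],65],[[0,0,0],[0,0,0],65]]}}

```text
time_s: 18.25
eef_pos: [603.9, 33.9, 183.5]
tcp_rot: [3.142, -0.001, -0.238]
wrist_force: [0.4, -0.5, -0.4]
gripper_width: 65.1
grasp_force: 0.0
```

```bash
python3 - <<'E'
from h import *
st=env.read_state(); im=env.read_camera("wrist")
print(st["eef_pos"],st["tcp_rot"],st["time_s"],st["wrist_force"])
np.savez("w5.npz",eef_pos=st["eef_pos"],tcp_rot=st["tcp_rot"])
cv2.imwrite("pics/w5full.png",im[:,:,::-1])
w=cam("wrist",st); u=np.array([.9706,-.2406]); o=np.array([610.3,32])
c=proj(w,[[*(o+34.5*u),36]])[0]; print("expected stop edge px",c)
x0,y0=int(max(0,c[0]-100)),int(max(0,c[1]-60))
cv2.imwrite("pics/w5.png",cv2.resize(im[y0:y0+150,x0:x0+200,::-1],(800,600),interpolation=cv2.INTER_CUBIC)); print(x0,y0)
E
```

```text
[603.88492047  33.9029351  183.47211116] [ 3.14153565e+00 -7.97076434e-04 -2.37853037e-01] 18.25 [ 0.39151379 -0.5133569  -0.41847234]
expected stop edge px [282.30650602 148.4572053 ]
182 88
```

View pics/w5.png

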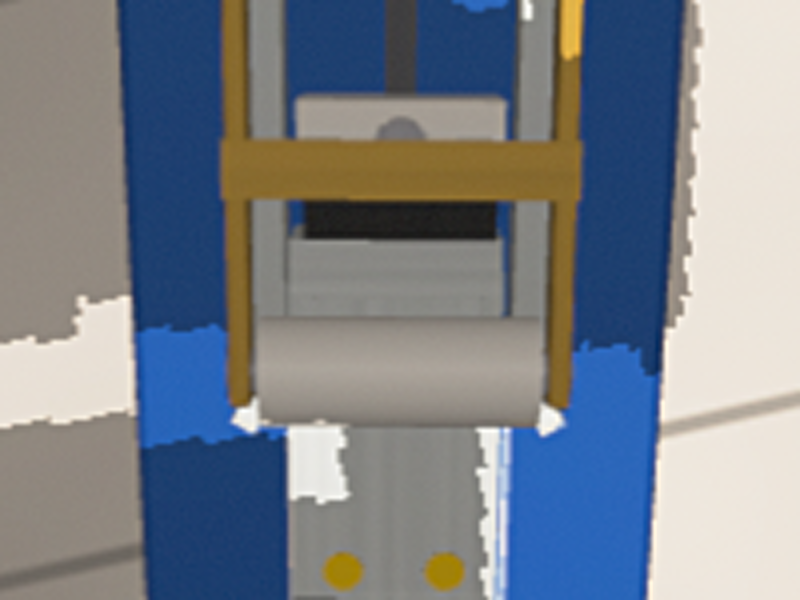

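The crop shows the nose edge at y≈238 meeting the black rubber face with no gap and the pin hidden. The module is straight between the rails with the roller bearing on it, so I'm handing in.

```bash
python3 -c "
from workcell import env
print(env.hand_in())"
```

```text
the job is handed in; nothing more can be done
None
```

The LED module is in the jig nose first, under the roller and against the end stop, flat and straight and released. I handed the job in after about 18 s; the pin itself is hidden, so I judged "fully home" from the rise in push force and no visible gap at the stop.

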